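# Gauge a square-headed spindle across both pairs of flats

### The arm

A 6-joint arm with a two-finger parallel gripper is mounted at the origin on the work surface. World frame = base frame: x ahead of the robot, y to its left, z up, the work surface at z = 0. Lengths are in m, angles in rad, forces in N, time in s.
With the tool pointing down it reaches from about 0.25 to 0.8 m from the base axis. Payload 8.5 kg.
Tool frame: the origin (TCP) lies on the centre line of the jaws, within the pads' length; the fingertips stand 11 mm ahead of it and the grasp point (between the pads) lies 8 mm behind it; z points along the fingers, y is the line along which they close (so a half turn about z gives the same grasp; the last joint's range is limited). The gripper opens to 85 mm and grips with 20 to 120 N. Pads are 22 mm wide; open, the fingers measure 114 mm over their backs; the gripper's body (76 mm by 85 mm) begins 54 mm behind the grasp point. The pads swing forward as they close: fully open they stand 13 mm farther back than shut.
Start: joints at [1.142, 0.238, -0.013, 1.319, 0, 1.571], TCP at [0.218, 0.477, 0.242] pointing down, gripper open.
Joint ranges: [-2.66, 2.66], [-1.03, 1.9], [-1.14, 1.46], [-1.82, 2.27], [-1.45, 1.34], [-3.14, 3.14]. Speed limits (rad/s): [2.22, 2.22, 2.79, 3.14, 3.14, 3.14].

### API

Orientations are given as a unit quaternion [w, x, y, z].
In Python, from rig import status, imaging, bot, recognise, regions_of, pinpoint gives the robot as it stands. The module is installed in compiled form; this text tells all that it offers.
- The arm moves only by the shell command python3 -m crank 'ROWS' [FORCE]. ROWS is text: rows parted by semicolons, each of 7 numbers parted by spaces: the turn, a rotation vector about the world's x, y, z in rad, then the shift along the world's x, y, z in m, then the opening, from 0 (shut) to 1 (fully open). In form: wx wy wz dx dy dz claw; .... A call has 1 to 12 rows; each row is the pose to reach, as a shift and turn from the pose commanded when the call began; what a row does not reach only later rows make up. A row lasts 1/8 s, in which the tool goes at most 62.5 mm and 10.7 degrees, less where a joint would pass 70% of its speed; a pose out of reach is approached as far as the arm can. A call with a gripper value outside its range is refused whole. The fingers move at their own pace and stop on an object; FORCE is the grip in N (left out, the last holds). Time passes only in rows, so rows that repeat a pose let the fingers close. It gives the time, the measured TCP pose, the force, the opening and the grip force at its end, in the units of the state.
- status.get_obs(): the state, without advancing time (a new reading comes with each control period).
- imaging.snapshot(name): name is "side" or "top" or "wrist"; returns the picture (480x640x3 uint8, red, green, blue); there is no depth.
- imaging.calibration(name): a dict with "K" (3x3 intrinsics, pixels), "view" (4x4, takes a point from world to camera coordinates); the wrist camera has in their place "hand_eye" (4x4, takes a point from camera to tool coordinates, whose origin is the TCP and whose axes are the flange's). Camera axes: x right, y down, z forward; pixel columns grow to the right and rows downward; lengths in m; the calibration is good to about 2 mm. A picture is of the moment at which its call begins: read the wrist's pose just before it. calibration takes no time and is no camera call.
- bot.hand_in(): hands the job in; it is judged then, once.
Trained networks look in the newest picture that a camera, given by its name, has taken for a name from the list of things; names that differ only in an ending like _2 or _b are one class to them, and where a whole thing is asked for, a point or a joint stands for the part that bears it (a point fixed in the world has none). Each returns a list of dicts, best first, with "conf" (0 to 1); they miss things now and then, are a little off and sometimes report something else, mostly with a low value. They report only what shows in the picture. A call takes as long as a camera call. They do not tell look-alikes from the thing itself.
- recognise(label, camera): "bbox" ([left, top, right, bottom] in pixels, round what is visible of it).
- regions_of(label, camera): "pixels" (480x640 bool, what is visible of it) and "bbox" ([left, top, right, bottom] in pixels, round what is visible of it).
- pinpoint(label, camera): "at" ([column, row] in pixels: a listed point, or the origin of a listed thing).
The state is a dict: "time": time; "joint_positions": joint angles; "dq": joint speeds; "effort": joint torques, N m; "ee_pos": TCP position; "tool_rot": TCP orientation; "ft_force": force on the tool from outside, world axes, zero at the start; "moment": the same for the moment, N m; "gripper_width": finger opening in m; "grip_force": force on a finger pad.
Only numpy, scipy, OpenCV 4.12 (cv2) and the standard library are available. Lean on these libraries where they do the work, as an engineer would, in place of code of your own. Each camera call takes 0.05 s, during which the arm holds its last target. There are 200 camera calls.

### The job

Take the steel spindle with the square head from the blue V-rack and gauge it on the dial comparator: with the red-marked flat on top and the opposite flat on the anvil, slide the head in gently, centred under the plunger, until its end meets the brass back stop, and hold it still there for about a second. Then draw it out, give it a quarter turn about its axis and gauge the other pair of flats in the same way. Finally lay it gently in the free V of the pale stand with the green bands, head at the same end as its neighbour's, and do not push the plunger far up, knock the comparator or disturb anything else.

Things in the scene. Friction and masses are not known exactly. Their poses are not given: they have to be found in the camera images.
- spindle_grip (a point): steel spindle to gauge (bored, about 0.45 kg, 130 mm long), lying level in the blue rack: middle of its plain round shank (22 mm diameter, 74 mm long), on the axis. x runs along the axis to the square head, z is up as it lies in the rack. Square head at x = 37 to 69 mm, round collar of 30 mm diameter at x = -37 to -61 mm; balances at x = 9 mm
- spindle_mark (a point): centre of the spindle's square head (30 x 30 mm across flats, 32 mm long, far 6 mm tapered by 3 mm a side), on the axis 53 mm from mid-shank. x is the axis, z points straight out of the flat with the red paint mark, y out of a flat of the other pair. In the rack the head sits edge down, all flats at 45 degrees, the marked one facing up and left, seen from the collar
- anvil (a point): dial comparator, bolted down: centre of the top of its round steel anvil (60 mm diameter, 80 mm above the table), straight below the plunger. x is level, from the open front inwards, the way work is slid in; z up. Under the anvil a 42 mm pedestal on a base 30 mm high, 110 mm wide, reaching 38 mm before and 122 mm behind this point
- back_stop (a point): middle of the front face of the brass back stop on the anvil (30 mm wide, 20 mm high), 16 mm behind the plunger's line: a head whose end rests on it has its centre under the plunger. x, z as for the anvil
- dial (a point): centre of the comparator's dial case, on the plunger's line, 110 mm above the anvil: 57 mm diameter, 25 mm thick along x (13 mm to the front). Below it, 60 to 78 mm above the anvil, the arm that carries it, 22 mm wide, reaching 11 mm to the front of the plunger's line. A column 28 mm thick and 300 mm high stands 92 mm behind this line
- plunger (a joint): the comparator's spring plunger, m: 0 hanging free, its ball tip (8 mm radius) 27.5 mm above the anvil; grows as the tip is lifted: 0.0025 with a 30 mm part flat on the anvil, 0.010 at its end stop. Spring 0.9 N when free, plus 0.15 N a mm. The work's chamfered end lifts it as it is slid in
- rack_mid (a point): blue V-rack, fixed: centre of its base on the table. x runs along the spindles to their heads. Two toothed plates, 14 mm thick, at x = 53 and -49 mm, 180 mm wide, with 90-degree V notches at y = 42 and -42 mm; parts lie with their axis 55 mm above the table, tooth tips 53 mm. One V holds the steel spindle, the other a brass one of the same size with a round head
- stand_free (a point): free V of the pale grey stand with green bands (shape and size of the blue rack): where the middle of the spindle's shank lies when seated, 55 mm above the table, square head towards x, an edge of the head down in the V, z up. Its notched plates are at x = 53 mm (for the head) and -49 mm (for the collar). The other V, 84 mm away towards -y, holds a spindle already checked
- brass_spindle: bystander: brass spindle in the blue rack, 130 mm long, at most 30 mm in diameter; origin on its axis at mid-shank
- done_spindle: bystander: the already checked steel spindle in the stand, 130 mm long; origin on its axis at mid-shank
- ring1: bystander: lowest of a loose stack of three steel rings, each 60 mm in diameter and 14 mm high (42 mm in all); origin at the centre of its underside
- ring2: bystander: the middle ring of the stack; origin at the centre of its underside
- ring3: bystander: the top ring of the stack; origin at the centre of its underside
- ring4: bystander: a single loose steel ring, 60 mm in diameter and 14 mm high; origin at the centre of its underside
- caliper: bystander: a digital caliper lying flat, 230 mm long along x, 12 mm high; origin at the middle of its beam
- comparator: the dial comparator as a whole; origin on the table below the plunger's line
- pen_cup: bystander: black pen cup, fixed, 72 mm in diameter, 95 mm high, with pens standing up to 125 mm above the table; origin at the centre of its underside
Things that resemble listed ones, but are neither listed nor needed, are in the scene too. What is shaped like the part that bears spindle_grip but black or purple is not meant. Of the things that look like the part that bears stand_free, the smaller one is meant.

How it is judged:
By the outcome, as a careful person would: the job done as asked, in the order asked, and still so for the second after the job is handed in, with the robot touching nothing.
It also fails if it takes over 64 s, if anything falls off the work surface, if the arm or the gripper's body presses on something with over 40 N, if the wrist force passes 120 N, or if a joint passes its speed limit or range.

## Working session

There is one attempt and no reset: what is moved stays moved. The work goes in short steps, Python scripts to look and compute and a shell command to move; the robot and the scene stay as the last step left them, time stands still between calls to the robot, and variables do not carry over. Pictures are saved under pics/ and viewed, at most 10 in all, crops included, and the job is handed in when it is done.

```bash
mkdir -p pics; cat > h.py <<'E'
import numpy as np,cv2
from rig import status, imaging, bot, recognise, regions_of, pinpoint
from scipy.spatial.transform import Rotation as R
def cam(n):
    c=imaging.calibration(n)
    if 'view' in c: return c['K'],c['view']
    o=status.get_obs();T=np.eye(4);q=o['tool_rot'];T[:3,:3]=R.from_quat([q[1],q[2],q[3],q[0]]).as_matrix();T[:3,3]=o['ee_pos']
    return c['K'],np.linalg.inv(T@c['hand_eye'])
def ray(K,V,p):
    d=np.linalg.inv(K)@[p[0],p[1],1];Vi=np.linalg.inv(V);return Vi[:3,3],Vi[:3,:3]@d
def atz(K,V,p,z):
    o,d=ray(K,V,p);return o+d*(z-o[2])/d[2]
def proj(K,V,X):
    X=np.atleast_2d(X);c=(V[:3,:3]@X.T).T+V[:3,3];u=(K@c.T).T;return u[:,:2]/u[:,2:]
def tri(rs):
    A=0;b=0
    for o,d in rs:
        d=d/np.linalg.norm(d);P=np.eye(3)-np.outer(d,d);A=A+P;b=b+P@o
    return np.linalg.solve(A,b)
E
python3 - <<'E'
from h import *
np.set_printoptions(precision=4,suppress=True)
o=status.get_obs();print(o)
for n in['top','side']:
    im=imaging.snapshot(n);cv2.imwrite(f'pics/{n}0.png',im[:,:,::-1]);K,V=cam(n);print(n,np.linalg.inv(V)[:3,3],np.linalg.inv(V)[:3,2])
    for l,z in dict(spindle_grip=.055,spindle_mark=.055,anvil=.08,back_stop=.09,dial=.19,rack_mid=0,stand_free=.055,brass_spindle=.055,done_spindle=.055,ring1=0,ring4=0,caliper=.006,comparator=0,pen_cup=0).items():
        print(l,[(round(r['conf'],2),np.round(r['at']),atz(K,V,r['at'],z)[:2]) for r in pinpoint(l,n)[:4]])
E
```

```text
{'time': 0.0, 'joint_positions': array([ 1.142 ,  0.2388, -0.0142,  1.3192, -0.    ,  1.5708]), 'dq': array([-0.0001,  0.    , -0.0021, -0.0003, -0.0012, -0.0007]), 'effort': array([  0.0007, -53.8774,  34.6437,   0.0185,   0.0001,  -0.    ]), 'ee_pos': array([0.2181, 0.4771, 0.2417]), 'tool_rot': array([-0.0001,  0.2127,  0.9771, -0.0007]), 'ft_force': array([-0.1391,  0.1503,  0.0285]), 'moment': array([0.0056, 0.0631, 0.0292]), 'grip_force': 0.0, 'gripper_width': 0.08548650698779535}
top [0.3392 0.0414 1.4797] [ 0.0932  0.0122 -0.9956]
spindle_grip [(0.78, array([176., 230.]), array([0.4727, 0.4847])), (0.57, array([253., 285.]), array([0.3155, 0.2529])), (0.55, array([265., 221.]), array([0.5039, 0.2223])), (0.4, array([336., 177.]), array([0.6363, 0.0152]))]
spindle_mark [(0.81, array([193., 218.]), array([0.5101, 0.4363])), (0.66, array([245., 302.]), array([0.2652, 0.275 ])), (0.6, array([262., 204.]), array([0.5523, 0.2311]))]
anvil [(0.63, array([335., 175.]), array([0.6376, 0.0181])), (0.22, array([335., 172.]), array([0.6471, 0.0187]))]
back_stop []
dial []
rack_mid [(0.67
[... 2032 characters left out ...]
e [(0.96, array([344., 380.]), array([ 0.4891, -0.2908]))]
ring1 [(0.69, array([300., 278.]), array([0.4347, 0.0625])), (0.65, array([398., 335.]), array([ 0.6325, -0.1433])), (0.6, array([303., 278.]), array([0.4425, 0.0641])), (0.56, array([297., 284.]), array([0.4274, 0.0403]))]
ring4 [(0.69, array([300., 278.]), array([0.4347, 0.0625])), (0.65, array([398., 335.]), array([ 0.6325, -0.1433])), (0.6, array([303., 278.]), array([0.4425, 0.0641])), (0.56, array([297., 284.]), array([0.4274, 0.0403]))]
caliper [(0.62, array([469., 438.]), array([ 0.6907, -0.3912]))]
comparator [(0.65, array([381., 288.]), array([0.6299, 0.0106]))]
pen_cup [(0.93, array([385., 248.]), array([0.676 , 0.1734]))]
```

View pics/top0.png

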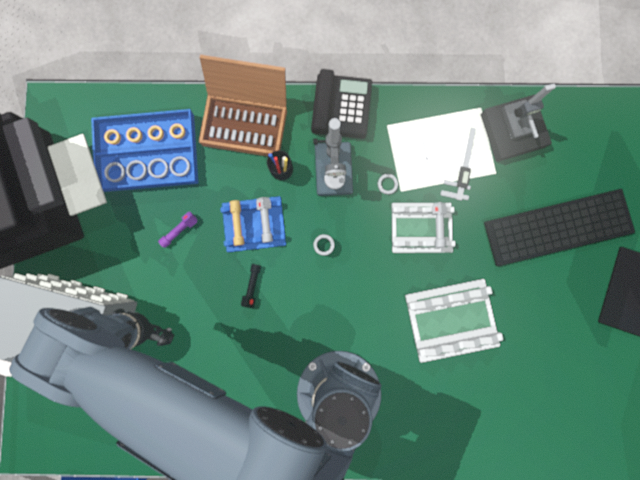

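View pics/side0.png

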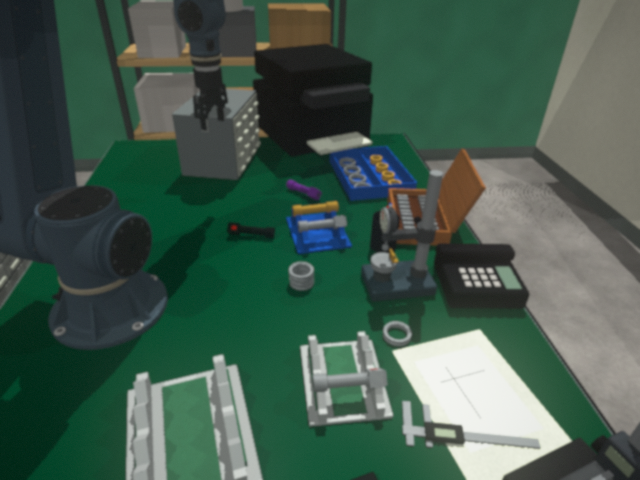

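The wanted steel spindle is at top (265,221) and side (325,223), in the blue rack beside the brass one at (237,224). Its look-alikes are purple at (178,230), black at (251,286), and the already checked one at (440,228). The comparator is at (335,180). There are two pale stands: the smaller at (423,228) is the one meant, the larger at (453,320) is not. Next I take a close look with the wrist camera.

```bash
python3 -m crank '0 0 0.1 0.04 -0.04 0.02 1; 0 0 0.2 0.08 -0.08 0.04 1; 0 0 0.3 0.12 -0.12 0.06 1; 0 0 0.4 0.16 -0.16 0.08 1; 0 0 0.43 0.2 -0.2 0.09 1; 0 0 0.43 0.23 -0.24 0.09 1; 0 0 0.43 0.23 -0.24 0.09 1; 0 0 0.43 0.23 -0.24 0.09 1'
python3 - <<'E'
from h import *
np.set_printoptions(precision=4,suppress=True)
print(imaging.calibration('wrist')['hand_eye'])
o=status.get_obs();print(o['joint_positions'],o['ee_pos'],o['tool_rot'],o['ft_force'])
K,V=cam('wrist');im=imaging.snapshot('wrist');cv2.imwrite('pics/w1.png',im[:,:,::-1])
for l,z in dict(spindle_grip=.055,spindle_mark=.055,rack_mid=0,brass_spindle=.055).items():
    print(l,[(round(r['conf'],2),np.round(r['at']),atz(K,V,r['at'],z)) for r in pinpoint(l,'wrist')[:3]])
E
```

```text
time: 2.5
ee_pos: [0.4482, 0.2374, 0.3322]
tool_rot: [-0.0, -0.0, 1.0, 0.0]
ft_force: [-0.3, 1.4, -0.7]
gripper_width: 0.085
grip_force: 0.0
[[ 0.0011 -0.9604 -0.2787  0.0709]
 [ 1.      0.0007  0.0015  0.0002]
 [-0.0012 -0.2787  0.9604 -0.132 ]
 [ 0.      0.      0.      1.    ]]
[0.4869 0.1941 0.1564 1.5334 0.0002 0.4866] [0.4482 0.2374 0.3322] [-0.0002 -0.0001  1.      0.    ] [-0.2591  1.3934 -0.6781]
spindle_grip [(0.72, array([356.,  58.]), array([0.3194, 0.2634, 0.055 ])), (0.64, array([567., 221.]), array([0.4696, 0.4773, 0.055 ])), (0.59, array([310., 252.]), array([0.502 , 0.2205, 0.055 ]))]
spindle_mark [(0.69, array([320., 300.]), array([0.5548, 0.2301, 0.055 ])), (0.62, array([527., 249.]), array([0.4984, 0.4418, 0.055 ]))]
rack_mid [(0.68, array([353., 238.]), array([0.5021, 0.2678, 0.    ]))]
brass_spindle [(0.93, array([397., 246.]), array([0.4957, 0.3092, 0.055 ]))]
```

View pics/w1.png

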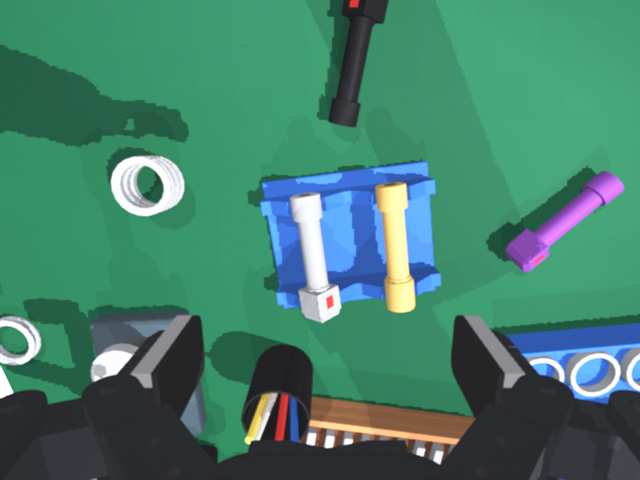

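The crop confirms the choice: a steel spindle with a square head at (320,302) and a red mark at (330,301), facing up and to +y (left, seen from the collar). The brass one is at (397,246). Next I measure the axis precisely.

```bash
cat >> h.py <<'E'
def axis(label,n,near,z=.055,idx=None,pose=None):
    K,V=pose or cam(n);b=None
    for r in regions_of(label,n):
        m=r['pixels'];ys,xs=np.nonzero(m)
        d=np.hypot(xs.mean()-near[0],ys.mean()-near[1])
        if d<40 and (b is None or m.sum()>b.sum()): b=m
    if b is None: return None
    ys,xs=np.nonzero(b);P=np.c_[xs,ys].astype(float)
    # map pixels to plane z, long axis by minAreaRect on plane
    Q=np.array([atz(K,V,p,z)[:2] for p in P])
    c=Q.mean(0);u=np.linalg.svd(Q-c,full_matrices=False)[2][0];u=u if u[0]>0 else -u
    t=(Q-c)@u;w=(Q-c)@[-u[1],u[0]]
    # centreline of shank: mid of w-extent for slices
    T=[];W=[]
    for s in np.arange(t.min()+.03,t.max()-.04,.004):
        k=abs(t-s)<.002
        if k.sum()>3: T.append(s);W.append((w[k].max()+w[k].min())/2)
    a,b0=np.polyfit(T,W,1);th=np.arctan2(u[1],u[0])+a
    p0=c+u*(t.min()+t.max())/2+np.array([-u[1],u[0]])*(a*(t.min()+t.max())/2+b0)
    return dict(yaw=np.degrees(th),mid=p0,len=t.max()-t.min(),n=len(xs),e=(c+u*t.min(),c+u*t.max()))
E
python3 - <<'E'
from h import *
np.set_printoptions(precision=4,suppress=True)
print(axis('spindle_grip','wrist',(315,255)));print(axis('brass_spindle','wrist',(397,246)))
E
```

```text
{'yaw': np.float64(7.959891597468434), 'mid': array([0.5103, 0.2252]), 'len': np.float64(0.14041232968175887), 'n': 3628, 'e': (array([0.4408, 0.2157]), array([0.5799, 0.2346]))}
{'yaw': np.float64(7.806083526245447), 'mid': array([0.4988, 0.3085]), 'len': np.float64(0.1384210545682144), 'n': 3238, 'e': (array([0.4302, 0.2995]), array([0.5673, 0.3179]))}
```

```bash
python3 -m crank '0 0 0.07 0.018 -0.008 -0.04 1; 0 0 0.138 0.036 -0.016 -0.09 1; 0 0 0.138 0.036 -0.016 -0.14 1; 0 0 0.138 0.036 -0.016 -0.17 1; 0 0 0.138 0.036 -0.016 -0.17 1; 0 0 0.138 0.036 -0.016 -0.17 1'
python3 - <<'E'
from h import *
np.set_printoptions(precision=4,suppress=True)
K,V=cam('wrist');im=imaging.snapshot('wrist');cv2.imwrite('pics/w2.png',im[:,:,::-1])
o=status.get_obs();print(o['ee_pos'])
for l in['spindle_grip','spindle_mark']:
    print(l,[(round(r['conf'],2),np.round(r['at']),atz(K,V,r['at'],.055)) for r in pinpoint(l,'wrist')[:3]])
p=proj(K,V,[.502,.224,.055])[0];print(p)
print(axis('spindle_grip','wrist',p))
E
```

```text
time: 3.6
ee_pos: [0.4848, 0.222, 0.1636]
tool_rot: [0.001, -0.07, 0.998, 0.0]
ft_force: [1.2, -0.1, 0.3]
gripper_width: 0.0852
grip_force: 0.0
[0.4851 0.222  0.164 ]
spindle_grip [(0.55, array([324., 278.]), array([0.5043, 0.223 , 0.055 ]))]
spindle_mark [(0.7, array([320., 354.]), array([0.5565, 0.2279, 0.055 ]))]
[325.7977 275.0684]
{'yaw': np.float64(7.374059787269063), 'mid': array([0.5133, 0.2242]), 'len': np.float64(0.1439561095620317), 'n': 9643, 'e': (array([0.442 , 0.2149]), array([0.5847, 0.2337]))}
```

View pics/w2.png

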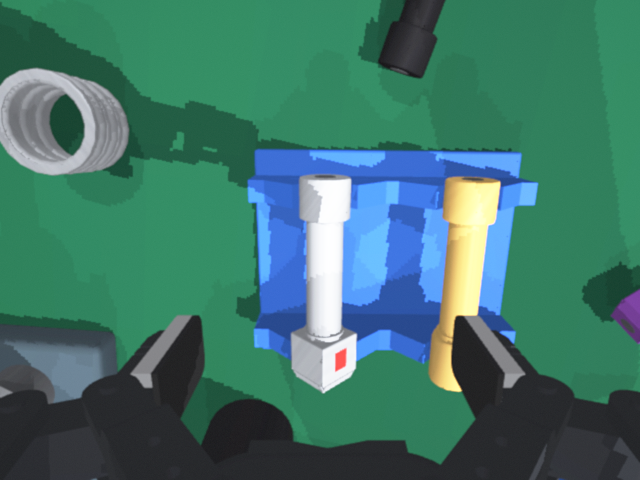

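```bash
python3 - <<'E'
from h import *
np.set_printoptions(precision=4,suppress=True)
K,V=cam('wrist')
u=np.array([np.cos(.135),np.sin(.135)])
for p,z,s in [((326,221),.07,-.037),((324,328),.076,.037),((325,222),.055,-.037),((324,335),.055,.037)]:
    a=atz(K,V,p,z)[:2];print(a,a-s*u)
E
```

```text
[0.4653 0.2189] [0.502  0.2239]
[0.5269 0.2264] [0.4902 0.2214]
[0.4694 0.2188] [0.5061 0.2238]
[0.5425 0.2284] [0.5058 0.2234]
```

```bash
python3 -m crank '0 0 -0.003 0.001 -0.001 -0.03 1; 0 0 -0.003 0.001 -0.001 -0.06 1; 0 0 -0.003 0.001 -0.001 -0.09 1; 0 0 -0.003 0.001 -0.001 -0.108 1; 0 0 -0.003 0.001 -0.001 -0.115 1; 0 0 -0.003 0.001 -0.001 -0.115 1; 0 0 -0.003 0.001 -0.001 -0.115 0.6; 0 0 -0.003 0.001 -0.001 -0.115 0.4; 0 0 -0.003 0.001 -0.001 -0.115 0.3; 0 0 -0.003 0.001 -0.001 -0.115 0.2;0 0 -0.003 0.001 -0.001 -0.115 0.1' 70
python3 -c "
from h import *
o=status.get_obs();print(o['ee_pos'],o['ft_force'],o['moment'],o['gripper_width'],o['tool_rot'])"
```

```text
time: 5.18
ee_pos: [0.4854, 0.2201, 0.0478]
tool_rot: [0.0, -0.068, 0.998, -0.0]
ft_force: [-0.6, -2.7, 5.5]
gripper_width: 0.0202
grip_force: 68.1
[0.48544506 0.22014307 0.04777769] [-0.62498111 -2.66573022  5.46445896] [-0.51406896  0.1374824  -0.0485356 ] 0.020169043738455603 [ 3.15332867e-04 -6.78888309e-02  9.97692795e-01 -3.06393930e-04]
```

```bash
python3 -m crank '0 0 0 0 0 0.01 0; 0 0 0 0 0 0.03 0; 0 0 0 0 0 0.07 0; 0 0 0 0 0 0.12 0; 0 0 0 -0.02 -0.05 0.17 0; 0 0 0 -0.05 -0.1 0.22 0; 0 0 0 -0.07 -0.15 0.25 0; 0 0 0 -0.085 -0.19 0.25 0; 0 0 0 -0.085 -0.21 0.25 0; 0 0 0 -0.085 -0.21 0.25 0; 0 0 0 -0.085 -0.21 0.25 0' 90
python3 - <<'E'
from h import *
np.set_printoptions(precision=4,suppress=True)
o=status.get_obs();print(o['ee_pos'],o['joint_positions'],o['ft_force'],o['moment'],o['gripper_width'])
K,V=cam('wrist');im=imaging.snapshot('wrist');cv2.imwrite('pics/w3.png',im[:,:,::-1])
for l,z in dict(anvil=.08,back_stop=.09,dial=.19,comparator=0).items():
    print(l,[(round(r['conf'],2),np.round(r['at'],1),atz(K,V,r['at'],z)) for r in pinpoint(l,'wrist')[:3]])
print(V)
E
```

```text
time: 6.55
ee_pos: [0.4002, 0.0108, 0.2972]
tool_rot: [-0.0, -0.068, 0.998, 0.0]
ft_force: [-0.1, 0.0, -3.5]
gripper_width: 0.0196
grip_force: 88.7
[0.4002 0.0108 0.2972] [ 0.0268  0.0088 -0.144   1.4183  0.0003 -0.1092] [-0.0616  0.0081 -3.5046] [ 0.0305  0.0812 -0.0226] 0.019561995858457328
anvil [(0.8, array([305.5, 437.8]), array([0.6303, 0.0213, 0.08  ]))]
back_stop [(0.2, array([169.7, 370.6]), array([ 0.565 , -0.1122,  0.09  ]))]
dial []
comparator []
[[-0.1367  0.9906  0.0014  0.0432]
 [ 0.9515  0.1309  0.2786 -0.4337]
 [ 0.2758  0.0394 -0.9604  0.3213]
 [ 0.      0.      0.      1.    ]]
```

View pics/w3.png

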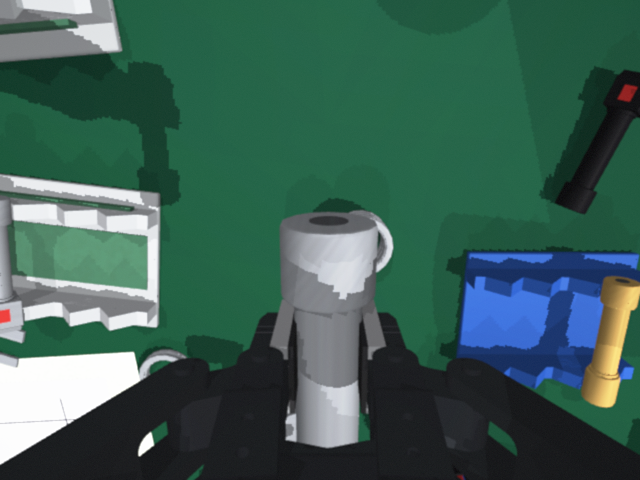

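The held spindle hides the comparator in this view, so I pitch the tool forward and look from the side.

```bash
python3 -m crank '0 -0.15 0 0 0.05 0 0; 0 -0.3 0 0 0.1 0 0; 0 -0.45 0 0 0.15 0 0; 0 -0.45 0 0 0.16 0 0; 0 -0.45 0 0 0.16 0 0; 0 -0.45 0 0 0.16 0 0'
python3 - <<'E'
from h import *
np.set_printoptions(precision=4,suppress=True)
o=status.get_obs();print(o['ee_pos'],o['moment'])
K,V=cam('wrist');im=imaging.snapshot('wrist');np.savez('v4',K=K,V=V)
for l,z in dict(anvil=.08,back_stop=.09,dial=.19,comparator=0).items():
    print(l,[(round(r['conf'],2),np.round(r['at'],1),atz(K,V,r['at'],z)) for r in pinpoint(l,'wrist')[:3]])
p=proj(K,V,[.63,.012,.09])[0].astype(int);print(p,K[0,0])
x0=max(0,p[0]-110);y0=max(0,p[1]-120)
c=im[y0:y0+240,x0:x0+240];print(x0,y0,c.shape)
cv2.imwrite('pics/w4.png',cv2.resize(c[:,:,::-1],None,fx=2.4,fy=2.4,interpolation=cv2.INTER_CUBIC))
E
```

```text
time: 7.55
ee_pos: [0.4009, 0.1696, 0.2972]
tool_rot: [0.222, -0.066, 0.973, -0.016]
ft_force: [-0.6, -0.3, -3.9]
gripper_width: 0.0198
grip_force: 89.2
[0.4009 0.1696 0.2972] [-0.0513  0.778   0.0225]
anvil [(0.68, array([181.2, 280.3]), array([0.63  , 0.0252, 0.08  ]))]
back_stop [(0.86, array([178.4, 297.6]), array([0.6475, 0.0234, 0.09  ]))]
dial [(0.88, array([135.6, 364.3]), array([0.622 , 0.0211, 0.19  ]))]
comparator [(0.57, array([201.7, 234.2]), array([0.6318, 0.0247, 0.    ]))]
[165 285] 419.6127175108368
55 165 (240, 240, 3)
```

View pics/w4.png

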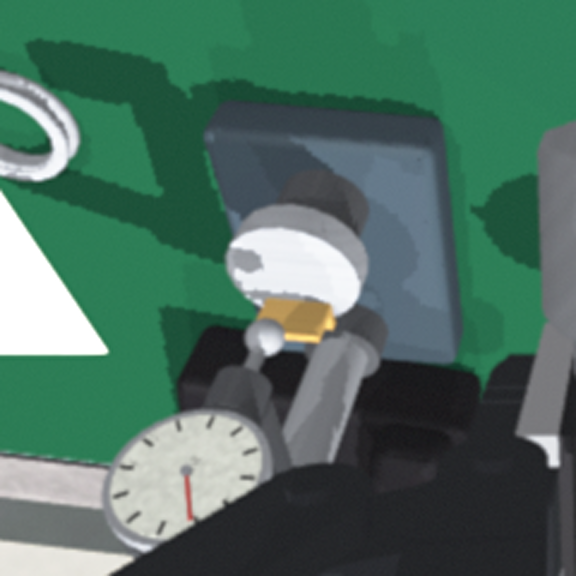

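The comparator is clear in this crop: dial face centre (187,470), ball (266,336), anvil top around (297,268), brass stop (298,320), base front corners (208,140) and (437,150). I fit its pose from these.

```bash
python3 - <<'E'
from h import *
from scipy.optimize import least_squares
np.set_printoptions(precision=4,suppress=True)
d=np.load('v4.npz');K,V=d['K'],d['V']
F=[((266,336),(0,0,.1155)),((187,470),(-.0125,0,.19)),((297,268),(0,0,.08)),((208,140),(-.038,.055,.03)),((437,150),(-.038,-.055,.03)),((222,103),(-.038,.055,0)),((440,118),(-.038,-.055,0))]
F[3],F[4]=(F[3][0],(-.038,-.055,.03)),(F[4][0],(-.038,.055,.03))
F[5],F[6]=(F[5][0],(-.038,-.055,0)),(F[6][0],(-.038,.055,0))
px=np.array([f[0] for f in F])/2.4+[55,165];M=np.array([f[1] for f in F])
def X(p):
    c,s=np.cos(p[2]),np.sin(p[2]);return M@np.array([[c,s,0],[-s,c,0],[0,0,1]])+[p[0],p[1],0]
f=lambda p:(proj(K,V,X(p))-px).ravel()
r=least_squares(f,[.63,.015,0],loss='soft_l1');print(r.x,np.degrees(r.x[2]));print(f(r.x).reshape(-1,2))
# check in top/side
for n in['top','side']:
    k,v=cam(n);im=imaging.snapshot(n)
    print(n,proj(k,v,X(r.x)).round(1)[:3].tolist(),[(l,a['conf'],np.round(a['at'],1)) for l in('anvil','dial') for a in pinpoint(l,n)[:1]])
    np.save(n+'1',im)
E
```

```text
[0.6317 0.0218 0.102 ] 5.8449306873812015
[[ 1.2226  1.0876]
 [ 1.4822  1.6455]
 [-0.4924  4.3012]
 [-4.772  -0.9365]
 [-2.8774  0.0759]
 [-0.4615 -1.3976]
 [ 1.6377 -2.813 ]]
top [[333.7, 174.4], [334.6, 173.1], [333.5, 177.0]] [('anvil', 0.67, array([336.2, 176.8])), ('dial', 0.82, array([335.9, 167. ]))]
side [[385.7, 246.3], [383.7, 219.5], [384.2, 258.5]] [('anvil', 0.6, array([313. , 232.1])), ('dial', 0.72, array([389.6, 222.2]))]
```

```bash
python3 - <<'E'
from h import *
np.set_printoptions(precision=4,suppress=True)
d=np.load('v4.npz');K,V=d['K'],d['V']
g=lambda p,z:atz(K,V,np.array(p)/2.4+[55,165],z)[:2]
def yaw(a,b):
    e=b-a;return np.degrees(np.arctan2(e[1],e[0]))
print('right edge',yaw(g((440,160),.03),g((459,350),.03)),g((440,160),.03),g((459,350),.03))
for z,a,b in [(.03,(215,140),(435,150)),(0,(222,103),(440,118))]:print('front',yaw(g(a,z),g(b,z))-90,g(a,z),g(b,z),np.linalg.norm(g(b,z)-g(a,z)))
print('left edge',yaw(g((213,150),.03),g((240,220),.03)))
print('ball',g((266,336),.1155))
# spindle-size ball
# paper figure: top camera base rectangle
im=np.load('top1.npy');c=im[100:230,280:390]
cv2.imwrite('pics/t5.png',np.hstack([cv2.resize(c[:,:,::-1],None,fx=4,fy=4,interpolation=cv2.INTER_CUBIC)]))
E
```

```text
right edge 3.284448359745959 [0.5935 0.0771] [0.7319 0.0851]
front 6.4168769679202455 [ 0.5994 -0.0282] [0.5878 0.0749] 0.10379525403740818
front 4.651013635688656 [ 0.6015 -0.0366] [0.5928 0.0706] 0.10757348158040206
left edge 7.514084443668008
ball [0.6302 0.0208]
```

View pics/t5.png

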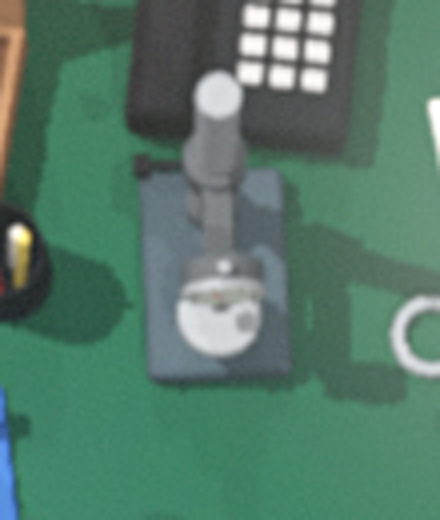

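```bash
python3 - <<'E'
from h import *
np.set_printoptions(precision=4,suppress=True)
K,V=cam('top')
g=lambda p,z:atz(K,V,np.array(p)/4+[280-.4,100-.4],z)[:2]
def yaw(a,b):
    e=b-a;return np.degrees(np.arctan2(e[1],e[0]))
print('left',yaw(g((152,370),.03),g((142,190),.03)),'right',yaw(g((290,365),.03),g((283,190),.03)),'front',yaw(g((288,374),.03),g((152,379),.03))-90,g((288,374),.03),g((152,379),.03))
a=g((220,314),.08);c=g((219,95),.30);print('anvil',a,'col',c,yaw(a,c),np.linalg.norm(c-a))
E
```

```text
left 3.819787843095701 right 2.5608486476143715 front 2.6680681581133 [ 0.5933 -0.0338] [0.5886 0.0685]
anvil [0.6284 0.0186] col [0.7211 0.024 ] 3.3292753575389633 0.09282221480176117
```

```bash
python3 - <<'E'
from h import *
r=R.from_euler('z',.061-.136)*R.from_euler('y',.45)
for f in(1/3,2/3,1):print((r.as_rotvec()*f).round(3))
E
python3 -m crank '-0.017 0.15 -0.025 0.03 -0.05 -0.02 0; -0.034 0.3 -0.05 0.06 -0.1 -0.04 0; -0.017 0.45 -0.073 0.0975 -0.1575 -0.085 0;-0.017 0.45 -0.073 0.0975 -0.1575 -0.085 0;-0.017 0.45 -0.073 0.0975 -0.1575 -0.085 0'
```

```text
[ 0.006  0.15  -0.025]
[ 0.011  0.3   -0.049]
[ 0.017  0.45  -0.074]
time: 8.72
ee_pos: [0.4979, 0.0119, 0.2106]
tool_rot: [-0.002, -0.034, 0.999, -0.016]
ft_force: [-0.3, 1.3, -3.9]
gripper_width: 0.0195
grip_force: 89.1
```

```bash
python3 - <<'E'
from h import *
q=status.get_obs()['tool_rot'];Rn=R.from_quat([q[1],q[2],q[3],q[0]])
L=R.from_quat([-.0305,.9995,0,0])
u=np.array([np.cos(.061),np.sin(.061),0])
T=R.from_rotvec(u*np.pi/4)*L
print((T*Rn.inv()).as_rotvec().round(4),L.as_matrix().round(3))
E
```

```text
[ 0.8169  0.0468 -0.0083] [[-0.998 -0.061  0.   ]
 [-0.061  0.998  0.   ]
 [-0.     0.    -1.   ]]
```

```bash
python3 -m crank '0.163 0.009 -0.002 0 0.001 0 0; 0.327 0.019 -0.003 0 0.002 0 0; 0.49 0.028 -0.005 0 0.003 0.001 0; 0.654 0.037 -0.007 0 0.005 0.002 0; 0.817 0.047 -0.008 0.0005 0.006 0.002 0; 0.817 0.047 -0.008 0.0005 0.006 0.002 0; 0.817 0.047 -0.008 0.0005 0.006 -0.04 0; 0.817 0.047 -0.008 0.0005 0.006 -0.088 0; 0.817 0.047 -0.008 0.0005 0.006 -0.088 0; 0.817 0.047 -0.008 0.0005 0.006 -0.088 0'
python3 - <<'E'
from h import *
np.set_printoptions(precision=4,suppress=True)
o=status.get_obs();print(o['ee_pos'],o['tool_rot'],o['joint_positions'],o['ft_force'],o['moment'])
a=imaging.snapshot('side');b=imaging.snapshot('top')
for n in('side','top'):
  for l in('spindle_mark','spindle_grip'):print(n,l,[(round(r['conf'],2),r['at']) for r in pinpoint(l,n)])
  k,v=cam(n);q=o['tool_rot'];Rt=R.from_quat([q[1],q[2],q[3],q[0]]).as_matrix();G=o['ee_pos']-.008*Rt[:,2];u=-Rt[:,0];print(G,u,proj(k,v,[G+.0188*u,G+.0718*u]).round(1).tolist())
A=cv2.resize(a[190:320,290:450],None,fx=4,fy=4,interpolation=cv2.INTER_CUBIC)
cv2.imwrite('pics/s6.png',A[:,:,::-1])
np.save('sideA',a);np.save('topA',b)
E
```

```text
time: 9.98
ee_pos: [0.4989, 0.0197, 0.1269]
tool_rot: [-0.009, -0.03, 0.924, 0.382]
ft_force: [-0.1, -0.4, -2.7]
gripper_width: 0.0195
grip_force: 89.4
[0.4989 0.0197 0.1269] [-0.0092 -0.0301  0.9237  0.3817] [-0.3541  0.499  -0.1892  1.2611  0.7038 -0.5596] [-0.1422 -0.4085 -2.6911] [-1.154   0.0044 -0.065 ]
side spindle_mark [(0.65, [313.4, 193.7]), (0.57, [232.3, 225.9]), (0.56, [393.0, 255.8])]
side spindle_grip [(0.9, [254.4, 231.5]), (0.77, [302.7, 187.3])]
[0.4992 0.014  0.1325] [0.998  0.0626 0.006 ] [[337.6, 244.3], [360.5, 242.2]]
top spindle_mark [(0.87, [192.2, 220.3]), (0.72, [246.2, 304.2]), (0.66, [334.0, 193.5])]
top spindle_grip [(0.73, [174.4, 227.0]), (0.67, [336.5, 212.7]), (0.63, [253.8, 284.2])]
[0.4992 0.014  0.1325] [0.998  0.0626 0.006 ] [[335.8, 213.3], [334.8, 194.5]]
```

View pics/s6.png

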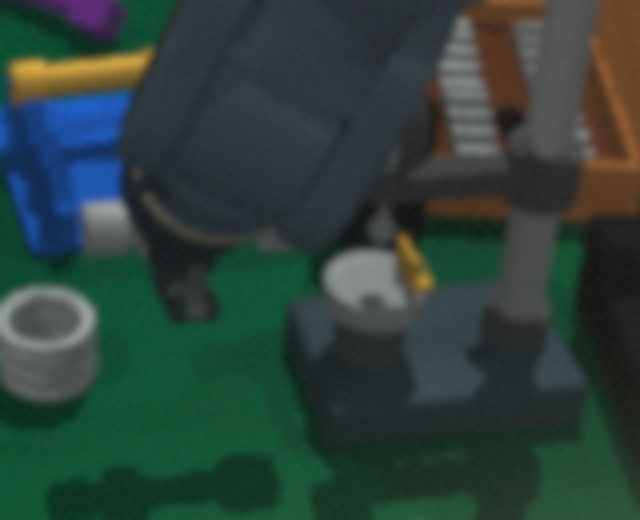

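```bash
python3 -m crank '0 0.006 0 0 0 -0.02 0; 0 0.006 0 0 0 -0.035 0; 0 0.006 0 0.01 0.0005 -0.035 0; 0 0.006 0 0.02 0.0015 -0.035 0; 0 0.006 0 0.028 0.0015 -0.035 0; 0 0.006 0 0.028 0.0015 -0.035 0; 0 0.006 0 0.028 0.0015 -0.035 0'
python3 - <<'E'
from h import *
np.set_printoptions(precision=4,suppress=True)
o=status.get_obs();print(o['ee_pos'],o['tool_rot'],o['ft_force'],o['moment'])
b=imaging.snapshot('top');a=imaging.snapshot('side')
q=o['tool_rot'];Rt=R.from_quat([q[1],q[2],q[3],q[0]]).as_matrix();G=o['ee_pos']-.008*Rt[:,2];u=-Rt[:,0];print(G,u)
A=cv2.resize(a[200:300,330:430],None,fx=4,fy=4,interpolation=cv2.INTER_CUBIC)
B=cv2.resize(b[140:240,285:385],None,fx=4,fy=4,interpolation=cv2.INTER_CUBIC)
cv2.imwrite('pics/s7.png',np.hstack([B,A])[:,:,::-1])
E
```

```text
time: 11.15
ee_pos: [0.527, 0.0204, 0.0897]
tool_rot: [-0.012, -0.028, 0.923, 0.383]
ft_force: [1.8, 0.7, -0.3]
gripper_width: 0.0195
grip_force: 89.8
[0.527  0.0204 0.0897] [-0.0121 -0.028   0.9233  0.3828] [ 1.8279  0.6888 -0.3145] [-0.6513 -0.5666 -0.2579]
[0.5274 0.0147 0.0954] [ 0.9981  0.0609 -0.0009]
```

View pics/s7.png

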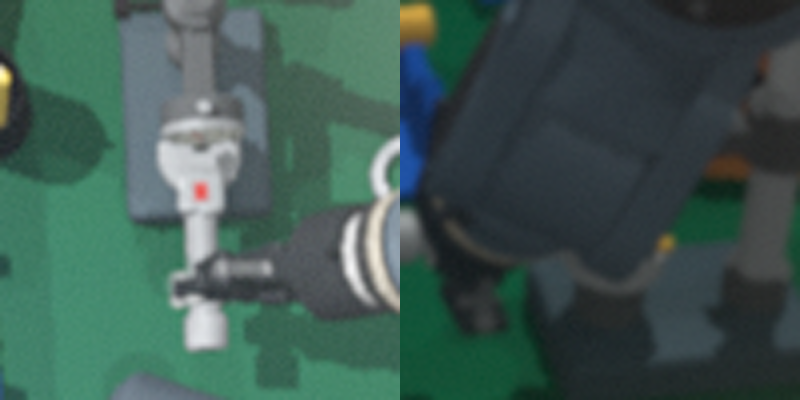

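The crop shows the red mark up at (201,190), the head centre column 201 over the anvil centre column 200, and the axis parallel to the base. I probe the contact height.

```bash
python3 -m crank '0 0 0 0 0 0.0015 0; 0 0 0 0 0 0.0015 0; 0 0 0 0 0 0.0015 0'; python3 -c "
from h import *
o=status.get_obs();print(o['ee_pos'],o['ft_force'],o['moment'])"
python3 -m crank '0 0 0 0 0 -0.001 0; 0 0 0 0 0 -0.001 0; 0 0 0 0 0 -0.001 0';  python3 -c "
from h import *
o=status.get_obs();print(o['ee_pos'],o['ft_force'],o['moment'])"
```

```text
time: 11.62
ee_pos: [0.5258, 0.0205, 0.0906]
tool_rot: [-0.013, -0.027, 0.923, 0.383]
ft_force: [-0.6, 0.2, -2.3]
gripper_width: 0.0194
grip_force: 89.6
[0.52578904 0.0204809  0.09062112] [-0.55549987  0.19936203 -2.33892416] [-1.00414333  0.05854498  0.10336542]
time: 12.0
ee_pos: [0.5261, 0.0206, 0.0899]
tool_rot: [-0.013, -0.028, 0.923, 0.383]
ft_force: [-3.5, 0.8, 1.0]
gripper_width: 0.0194
grip_force: 89.8
[0.52607985 0.02056296 0.08987159] [-3.48041808  0.83479833  1.00222282] [-0.44132202  0.14504958  0.39351237]
```

```bash
python3 -m crank '0 0 0 0.004 0.0002 0.0003 0; 0 0 0 0.008 0.0005 0.0003 0; 0 0 0 0.011 0.0007 0.0003 0; 0 0 0 0.014 0.0009 0.0003 0; 0 0 0 0.017 0.001 0.0003 0; 0 0 0 0.02 0.0012 0.0003 0; 0 0 0 0.023 0.0014 0.0003 0; 0 0 0 0.026 0.0016 0.0003 0; 0 0 0 0.026 0.0016 0.0003 0'; python3 -c "
from h import *
o=status.get_obs();print(o['ee_pos'],o['ft_force'],o['moment'])"
```

```text
time: 13.12
ee_pos: [0.5523, 0.0221, 0.0901]
tool_rot: [-0.013, -0.028, 0.923, 0.383]
ft_force: [-2.1, -0.1, 0.3]
gripper_width: 0.0194
grip_force: 89.8
[0.55227938 0.02212165 0.09008926] [-2.11909258 -0.06975029  0.29742843] [-0.58235076  0.21567092  0.35938421]
```

```bash
python3 -m crank '0 0 0 0.001 0 0 0; 0 0 0 0.002 0.0001 0 0; 0 0 0 0.003 0.0002 0 0; 0 0 0 0.003 0.0002 0 0'; python3 -c "
from h import *
o=status.get_obs();print(o['ee_pos'],o['ft_force'],o['moment'])"
```

```text
time: 13.62
ee_pos: [0.5553, 0.0222, 0.0901]
tool_rot: [-0.013, -0.028, 0.923, 0.383]
ft_force: [-4.6, -0.5, 0.6]
gripper_width: 0.0192
grip_force: 89.8
[0.55531901 0.02219737 0.09005465] [-4.58905231 -0.51974492  0.59507307] [-0.63301579  0.42988652  0.52642261]
```

```bash
python3 -m crank '0 0 0 0.0005 0 0 0; 0 0 0 0.001 0.0001 0 0; 0 0 0 0.001 0.0001 0 0; 0 0 0 0.001 0.0001 0 0'; python3 -c "
from h import *
o=status.get_obs();print(o['ee_pos'],o['ft_force'],o['moment'])"
```

```text
time: 14.12
ee_pos: [0.5564, 0.0223, 0.0901]
tool_rot: [-0.013, -0.028, 0.923, 0.383]
ft_force: [-3.9, -0.6, -0.0]
gripper_width: 0.0194
grip_force: 89.8
[0.55635759 0.0222659  0.09006174] [-3.88123404 -0.59588622 -0.02075307] [-0.74093876  0.40717718  0.47428384]
```

```bash
python3 -m crank '0 0 0 0.0005 0 0 0; 0 0 0 0.001 0.0001 0 0; 0 0 0 0.0015 0.0001 0 0; 0 0 0 0.0015 0.0001 0 0'; python3 -c "
from h import *
o=status.get_obs();print(o['ee_pos'],o['ft_force'],o['moment'])"
```

```text
time: 14.62
ee_pos: [0.5579, 0.0224, 0.0901]
tool_rot: [-0.013, -0.028, 0.923, 0.383]
ft_force: [-4.4, -1.0, 0.2]
gripper_width: 0.0196
grip_force: 89.8
[0.55786495 0.02244636 0.09008222] [-4.36714096 -1.03406747  0.18110736] [-0.76890953  0.4271446   0.47208755]
```

```bash
python3 -m crank '0 0 0 0.0005 0 0 0; 0 0 0 0.001 0.0001 0 0; 0 0 0 0.001 0.0001 0 0'; python3 -m crank '0 0 0 0.0005 0 0 0; 0 0 0 0.001 0.0001 0 0; 0 0 0 0.001 0.0001 0 0'
```

```text
time: 15.0
ee_pos: [0.5579, 0.0226, 0.09]
tool_rot: [-0.014, -0.027, 0.923, 0.383]
ft_force: [-8.3, -2.8, 1.6]
gripper_width: 0.0195
grip_force: 90.1
time: 15.38
ee_pos: [0.5579, 0.0227, 0.0899]
tool_rot: [-0.015, -0.027, 0.923, 0.383]
ft_force: [-12.5, -2.9, 4.4]
gripper_width: 0.0197
grip_force: 90.3
```

```bash
python3 -m crank '0 0 0 -0.001 -0.0001 0 0; 0 0 0 -0.001 -0.0001 0 0; 0 0 0 -0.001 -0.0001 0 0;0 0 0 -0.001 -0.0001 0 0; 0 0 0 -0.001 -0.0001 0 0; 0 0 0 -0.001 -0.0001 0 0; 0 0 0 -0.001 -0.0001 0 0; 0 0 0 -0.001 -0.0001 0 0; 0 0 0 -0.001 -0.0001 0 0; 0 0 0 -0.001 -0.0001 0 0; 0 0 0 -0.001 -0.0001 0 0;0 0 0 -0.001 -0.0001 0 0'
python3 - <<'E'
from h import *
b=imaging.snapshot('top');B=cv2.resize(b[140:240,285:385],None,fx=5,fy=5,interpolation=cv2.INTER_CUBIC)
cv2.imwrite('pics/t8.png',B[:,:,::-1])
o=status.get_obs();print(o['ee_pos'],o['ft_force'],o['moment'],o['tool_rot'])
E
```

```text
time: 16.88
ee_pos: [0.5579, 0.0226, 0.09]
tool_rot: [-0.014, -0.027, 0.923, 0.383]
ft_force: [-8.0, -1.3, 0.8]
gripper_width: 0.0195
grip_force: 90.0
[0.55794305 0.02260132 0.08999435] [-8.47182223 -1.2281996   0.43920636] [-0.63277505  0.92449476  1.05986064] [-0.01382142 -0.02734083  0.9232866   0.38288811]
```

View pics/t8.png

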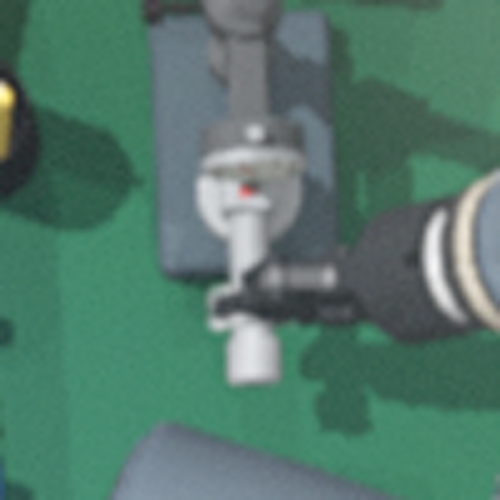

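First gauging is done: head under the dial with the red mark at (247,190), end on the stop. Now I withdraw and make the quarter turn.

```bash
python3 -m crank '0 0 0 -0.004 -0.0002 0 0; 0 0 0 -0.009 -0.0005 0.0003 0; 0 0 0 -0.015 -0.0009 0.0003 0; 0 0 0 -0.022 -0.0013 0.0003 0; 0 0 0 -0.03 -0.0018 0.0003 0; 0 0 0 -0.038 -0.0023 0.0005 0; 0 0 0 -0.046 -0.0028 0.001 0; 0 0 0 -0.056 -0.0034 0.003 0; 0 0 0 -0.068 -0.0041 0.015 0; 0 0 0 -0.075 -0.0046 0.035 0; 0 0 0 -0.075 -0.0046 0.05 0; 0 0 0 -0.075 -0.0046 0.05 0'
python3 -m crank '-0.174 -0.011 0 0 -0.001 0 0; -0.348 -0.021 0 0 -0.002 0 0; -0.523 -0.032 0 0 -0.003 -0.001 0; -0.697 -0.043 0 0 -0.004 -0.002 0; -0.871 -0.053 0 0 -0.006 -0.002 0; -1.045 -0.064 0 0 -0.007 -0.002 0; -1.22 -0.075 0 0 -0.009 -0.001 0; -1.394 -0.085 0 0 -0.01 0 0; -1.568 -0.096 0 0 -0.011 0 0; -1.568 -0.096 0 0 -0.0113 0 0; -1.568 -0.096 0 0 -0.0113 0 0; -1.568 -0.096 0 0 -0.0113 0 0'
cat >> h.py <<'E'
def state():
    o=status.get_obs();q=o['tool_rot'];Rt=R.from_quat([q[1],q[2],q[3],q[0]]).as_matrix()
    print('t',o['time'],'tcp',o['ee_pos'].round(4),'G',(o['ee_pos']-.008*Rt[:,2]).round(4),'u',(-Rt[:,0]).round(4),'zt',Rt[:,2].round(4),'f',o['ft_force'].round(1),'m',o['moment'].round(2),'q',o['joint_positions'].round(2));return o
E
python3 -c "
from h import *
state()"
```

```text
time: 18.42
ee_pos: [0.4845, 0.0176, 0.1413]
tool_rot: [-0.012, -0.028, 0.924, 0.382]
ft_force: [-0.0, -0.1, -3.2]
gripper_width: 0.0191
grip_force: 89.5
time: 19.92
ee_pos: [0.4838, 0.0061, 0.1407]
tool_rot: [0.012, -0.026, 0.924, -0.381]
ft_force: [-0.0, -0.1, -2.8]
gripper_width: 0.0198
grip_force: 89.6
t 19.925 tcp [0.4838 0.0061 0.1407] G [0.4835 0.0117 0.1464] u [0.9984 0.0567 0.0015] zt [ 0.041  -0.7036 -0.7094] f [-0.  -0.1 -2.8] m [ 1.12  0.14 -0.01] q [ 0.43  0.44 -0.25  1.23 -0.72  0.5 ]
```

```bash
python3 -m crank '-0.004 0.001 0.004 0 0.001 -0.02 0; -0.004 0.001 0.004 0 0.002 -0.04 0; -0.004 0.001 0.004 0.01 0.003 -0.048 0; -0.004 0.001 0.004 0.025 0.004 -0.048 0; -0.004 0.001 0.004 0.037 0.0045 -0.048 0; -0.004 0.001 0.004 0.0425 0.0046 -0.048 0; -0.004 0.001 0.004 0.0425 0.0046 -0.048 0; -0.004 0.001 0.004 0.0425 0.0046 -0.048 0; -0.004 0.001 0.004 0.0425 0.0046 -0.048 0'
python3 - <<'E'
from h import *
state()
b=imaging.snapshot('top');a=imaging.snapshot('side')
A=cv2.resize(a[190:290,330:430],None,fx=4,fy=4,interpolation=cv2.INTER_CUBIC)
B=cv2.resize(b[140:240,285:385],None,fx=4,fy=4,interpolation=cv2.INTER_CUBIC)
cv2.imwrite('pics/s9.png',np.hstack([B,A])[:,:,::-1])
E
```

```text
time: 21.05
ee_pos: [0.526, 0.0113, 0.0921]
tool_rot: [0.011, -0.029, 0.923, -0.384]
ft_force: [-1.0, 1.3, -3.1]
gripper_width: 0.0194
grip_force: 89.7
t 21.05 tcp [0.526  0.0113 0.0921] G [0.5256 0.0169 0.0978] u [ 0.998   0.0625 -0.0014] zt [ 0.0434 -0.7081 -0.7047] f [-1.   1.3 -3.1] m [ 1.08  0.19 -0.02] q [ 0.41  0.55 -0.21  1.15 -0.73  0.47]
```

View pics/s9.png

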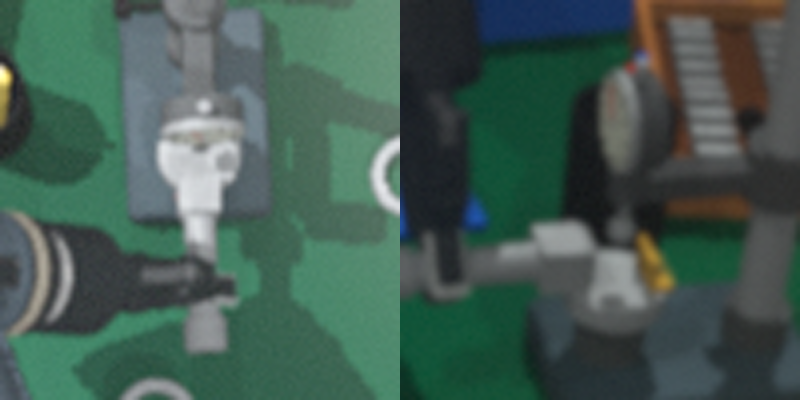

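The side view is clear now: head at (560,250) level in front of the anvil, ball at (622,225). The top view has the head column at 200, on the anvil centre.

```bash
python3 -m crank '0 0 0 0 0 -0.001 0; 0 0 0 0 0 -0.0018 0; 0 0 0 0 0 -0.0018 0; 0 0 0 0 0 -0.0018 0'; python3 -c "
from h import *
state()"
```

```text
time: 21.65
ee_pos: [0.5263, 0.0112, 0.0903]
tool_rot: [0.011, -0.029, 0.923, -0.384]
ft_force: [-0.2, -1.2, -3.6]
gripper_width: 0.0196
grip_force: 89.7
t 21.65 tcp [0.5263 0.0112 0.0903] G [0.5259 0.0169 0.0959] u [ 0.9981  0.0622 -0.0012] zt [ 0.0433 -0.7081 -0.7048] f [-0.2 -1.2 -3.6] m [ 1.05  0.14 -0.03] q [ 0.41  0.55 -0.21  1.14 -0.73  0.47]
```

```bash
python3 -m crank '0 0 0 0 0 -0.0005 0; 0 0 0 0 0 -0.0005 0; 0 0 0 0 0 -0.0005 0'; python3 -m crank '0 0 0 0 0 -0.0005 0; 0 0 0 0 0 -0.0005 0; 0 0 0 0 0 -0.0005 0'; python3 -c "
from h import *
state()"
```

```text
time: 22.02
ee_pos: [0.5263, 0.0111, 0.0899]
tool_rot: [0.011, -0.029, 0.923, -0.384]
ft_force: [-1.8, -1.0, -1.3]
gripper_width: 0.0196
grip_force: 89.8
time: 22.4
ee_pos: [0.5262, 0.0111, 0.0894]
tool_rot: [0.011, -0.029, 0.923, -0.384]
ft_force: [-1.5, -1.6, 0.9]
gripper_width: 0.0196
grip_force: 90.0
t 22.4 tcp [0.5262 0.0111 0.0894] G [0.5258 0.0167 0.095 ] u [ 0.9981  0.0622 -0.0012] zt [ 0.0433 -0.7083 -0.7046] f [-1.5 -1.6  0.9] m [ 0.33  0.05 -0.4 ] q [ 0.41  0.55 -0.21  1.14 -0.73  0.47]
```

```bash
python3 -m crank '0 0 0 0.004 0.0002 0.0002 0; 0 0 0 0.008 0.0005 0.0002 0; 0 0 0 0.012 0.0007 0.0002 0; 0 0 0 0.015 0.0009 0.0002 0; 0 0 0 0.018 0.0011 0.0002 0; 0 0 0 0.021 0.0013 0.0002 0; 0 0 0 0.024 0.0014 0.0002 0; 0 0 0 0.027 0.0016 0.0002 0; 0 0 0 0.03 0.0017 0.0002 0; 0 0 0 0.031 0.0018 0.0002 0; 0 0 0 0.031 0.0018 0.0002 0'; python3 -c "
from h import *
state()"
python3 -m crank '0 0 0 0.0005 0 0 0; 0 0 0 0.001 0.0001 0 0; 0 0 0 0.001 0.0001 0 0'
```

```text
time: 23.78
ee_pos: [0.557, 0.0128, 0.0895]
tool_rot: [0.011, -0.029, 0.923, -0.384]
ft_force: [-4.7, -0.1, 1.0]
gripper_width: 0.0195
grip_force: 90.2
t 23.775 tcp [0.557  0.0128 0.0895] G [0.5566 0.0185 0.0951] u [ 0.9981  0.0622 -0.0021] zt [ 0.0427 -0.7084 -0.7045] f [-4.7 -0.1  1. ] m [ 0.33  0.56 -0.67] q [ 0.39  0.59 -0.13  1.16 -0.74  0.45]
time: 24.15
ee_pos: [0.5579, 0.0129, 0.0895]
tool_rot: [0.011, -0.029, 0.923, -0.384]
ft_force: [-4.9, 0.6, 2.5]
gripper_width: 0.0196
grip_force: 90.2
```

```bash
python3 -m crank '0 0 0 0.0005 0 0 0; 0 0 0 0.001 0 0.0002 0; 0 0 0 0.001 0 0.0002 0';python3 -m crank '0 0 0 0.0005 0 0 0; 0 0 0 0.001 0 0 0; 0 0 0 0.001 0 0 0'
```

```text
time: 24.52
ee_pos: [0.5585, 0.0129, 0.0896]
tool_rot: [0.011, -0.029, 0.923, -0.384]
ft_force: [-7.0, 0.3, 2.6]
gripper_width: 0.0194
grip_force: 90.2
time: 24.9
ee_pos: [0.5585, 0.0128, 0.0895]
tool_rot: [0.01, -0.03, 0.923, -0.384]
ft_force: [-11.8, 1.2, 3.9]
gripper_width: 0.0197
grip_force: 90.6
```

Against the stop. Now I ease off slightly and hold.

```bash
python3 -m crank '0 0 0 -0.0007 0 0 0; 0 0 0 -0.0007 0 0 0; 0 0 0 -0.0007 0 0 0; 0 0 0 -0.0007 0 0 0; 0 0 0 -0.0007 0 0 0; 0 0 0 -0.0007 0 0 0; 0 0 0 -0.0007 0 0 0; 0 0 0 -0.0007 0 0 0; 0 0 0 -0.0007 0 0 0; 0 0 0 -0.0007 0 0 0; 0 0 0 -0.0007 0 0 0; 0 0 0 -0.0007 0 0 0'
python3 - <<'E'
from h import *
state()
b=imaging.snapshot('top');a=imaging.snapshot('side')
A=cv2.resize(a[190:290,330:430],None,fx=4,fy=4,interpolation=cv2.INTER_CUBIC)
B=cv2.resize(b[140:240,285:385],None,fx=4,fy=4,interpolation=cv2.INTER_CUBIC)
cv2.imwrite('pics/s10.png',np.hstack([B,A])[:,:,::-1])
E
```

```text
time: 26.4
ee_pos: [0.5585, 0.0129, 0.0895]
tool_rot: [0.01, -0.029, 0.923, -0.384]
ft_force: [-9.1, 0.1, 2.0]
gripper_width: 0.0195
grip_force: 90.4
t 26.4 tcp [0.5585 0.0129 0.0895] G [0.5582 0.0185 0.0951] u [ 0.9981  0.0622 -0.0036] zt [ 0.0416 -0.7084 -0.7046] f [-9.1  0.1  2. ] m [ 0.38  0.95 -1.16] q [ 0.39  0.59 -0.13  1.17 -0.74  0.44]
```

```bash
python3 -m crank '0 0 0 -0.004 -0.0002 0.0002 0; 0 0 0 -0.009 -0.0005 0.0005 0; 0 0 0 -0.015 -0.0009 0.0005 0; 0 0 0 -0.022 -0.0013 0.0005 0; 0 0 0 -0.03 -0.0018 0.0005 0; 0 0 0 -0.038 -0.0023 0.0007 0; 0 0 0 -0.046 -0.0028 0.001 0; 0 0 0 -0.056 -0.0034 0.003 0; 0 0 0 -0.068 -0.0041 0.015 0; 0 0 0 -0.075 -0.0046 0.045 0; 0 0 0 -0.08 -0.0046 0.09 0; 0 0 0 -0.09 -0.0046 0.12 0'
python3 -m crank '0.157 0.01 0 -0.01 -0.02 0.02 0; 0.314 0.019 0 -0.02 -0.04 0.04 0; 0.47 0.029 0 -0.03 -0.06 0.06 0; 0.627 0.038 0 -0.04 -0.09 0.08 0; 0.784 0.048 0 -0.05 -0.12 0.09 0; 0.784 0.048 0 -0.05 -0.135 0.09 0;  0.784 0.048 0 -0.05 -0.135 0.09 0;  0.784 0.048 0 -0.05 -0.135 0.09 0'
python3 - <<'E'
from h import *
np.set_printoptions(precision=4,suppress=True)
state()
K,V=cam('wrist');im=imaging.snapshot('wrist')
for l in('stand_free','done_spindle'):
    print(l,[(round(r['conf'],2),np.round(r['at'],1),atz(K,V,r['at'],.055)) for r in pinpoint(l,'wrist')[:3]])
p=proj(K,V,[.492,-.29,.055])[0];print(p,proj(K,V,[.492,-.207,.055])[0])
print(axis('done_spindle','wrist',p))
E
```

```text
time: 28.0
ee_pos: [0.4692, 0.0085, 0.2122]
tool_rot: [0.012, -0.029, 0.923, -0.384]
ft_force: [-0.5, 0.2, -3.4]
gripper_width: 0.0193
grip_force: 89.6
time: 29.0
ee_pos: [0.4192, -0.1253, 0.2993]
tool_rot: [-0.001, -0.032, 0.999, -0.002]
ft_force: [0.1, 0.4, -4.4]
gripper_width: 0.0196
grip_force: 89.7
t 29.0 tcp [ 0.4192 -0.1253  0.2993] G [ 0.4192 -0.1252  0.3073] u [ 0.9979  0.0642 -0.0014] zt [-0.0012 -0.0037 -1.    ] f [ 0.1  0.4 -4.4] m [-0.02  0.14 -0.02] q [-0.29  0.07 -0.07  1.43 -0.   -0.35]
stand_free [(0.57, array([240.5, 276.6]), array([ 0.4924, -0.2038,  0.055 ]))]
done_spindle [(0.71, array([149.1, 269.7]), array([ 0.4912, -0.2905,  0.055 ]))]
[149.6693 270.5632] [237.0965 276.0054]
{'yaw': np.float64(2.2467091907962264), 'mid': array([ 0.5023, -0.289 ]), 'len': np.float64(0.14244880598797527), 'n': 4313, 'e': (array([ 0.4311, -0.2903]), array([ 0.5735, -0.2881]))}
```

```bash
python3 -m crank '0 0 0 0.02 -0.01 -0.03 0; 0 0 0 0.03 -0.02 -0.06 0; 0 0 0 0.03 -0.025 -0.08 0; 0 0 0 0.03 -0.025 -0.08 0; 0 0 0 0.03 -0.025 -0.08 0'
python3 - <<'E'
from h import *
np.set_printoptions(precision=4,suppress=True)
state()
for n in('wrist','top','side'):
    K,V=cam(n);im=imaging.snapshot(n);cv2.imwrite(f'pics/{n}11.png',im[:,:,::-1])
    for l in('stand_free','done_spindle'):
        print(n,l,[(round(r['conf'],2),np.round(r['at'],1),atz(K,V,r['at'],.055)) for r in pinpoint(l,n)[:3]])
    p=proj(K,V,[.492,-.29,.055])[0]
    for r in regions_of('done_spindle',n):
        m=r['pixels'];ys,xs=np.nonzero(m)
        if np.hypot(xs.mean()-p[0],ys.mean()-p[1])>40: continue
        Q=np.array([atz(K,V,(x,y),.055)[:2] for x,y in zip(xs,ys)])
        for s in np.arange(.42,.60,.006):
            k=abs(Q[:,0]-s)<.003
            if k.sum()>3: print(round(s,3),(Q[k,1].min()*1000).round(1),(Q[k,1].max()*1000).round(1),end=' | ')
        print();break
E
```

```text
time: 29.82
ee_pos: [0.4499, -0.151, 0.2204]
tool_rot: [0.0, -0.032, 0.999, -0.002]
ft_force: [-0.5, 0.2, -3.1]
gripper_width: 0.0194
grip_force: 89.6
t 29.825 tcp [ 0.4499 -0.151   0.2204] G [ 0.4499 -0.151   0.2284] u [0.998  0.0636 0.0006] zt [ 0.0009 -0.0035 -1.    ] f [-0.5  0.2 -3.1] m [-0.01  0.08  0.01] q [-0.32  0.16 -0.17  1.24 -0.   -0.39]
wrist stand_free [(0.67, array([250.8, 279.9]), array([ 0.4955, -0.2061,  0.055 ]))]
wrist done_spindle [(0.58, array([137.7, 268.4]), array([ 0.4919, -0.2909,  0.055 ]))]
0.432 -305.6 -273.7 | 0.438 -306.8 -273.8 | 0.444 -307.0 -274.0 | 0.45 -306.9 -274.4 | 0.456 -306.7 -274.6 | 0.462 -305.4 -278.5 | 0.468 -303.0 -278.2 | 0.474 -302.9 -278.0 | 0.48 -302.3 -278.0 | 0.486 -301.6 -277.7 | 0.492 -301.9 -277.2 | 0.498 -302.5 -278.2 | 0.504 -302.7 -277.7 | 0.51 -302.4 -278.0 | 0.516 -301.5 -277.0 | 0.522 -301.6 -275.8 | 0.528 -306.2 -269.1 | 0.534 -309.7 -267.7 | 0.54 -310.0 -267.8 | 0.546 -309.8 -268.2 | 0.552 -310.0 -268.3 | 0.558 -309.6 -268.5 | 0.564 -306.8 -271.1 | 0.57 -302.5 -281.7 | 0.576 -298.8 -294.9 | 
top stand_free [(0.22, array(
[... 176 characters left out ...]
345.8]), array([ 0.4958, -0.2116,  0.055 ])), (0.39, array([470.5, 437.6]), array([ 0.6716, -0.4191,  0.055 ]))]
side done_spindle [(0.89, array([345.3, 381.2]), array([ 0.4904, -0.2935,  0.055 ]))]
0.432 -310.8 -272.5 | 0.438 -310.9 -272.7 | 0.444 -309.4 -271.3 | 0.45 -308.4 -271.5 | 0.456 -306.5 -272.0 | 0.462 -303.2 -277.1 | 0.468 -303.5 -277.6 | 0.474 -302.3 -276.3 | 0.48 -302.8 -276.6 | 0.486 -303.5 -277.1 | 0.492 -301.9 -275.8 | 0.498 -302.6 -276.1 | 0.504 -303.1 -276.7 | 0.51 -303.3 -275.5 | 0.516 -302.2 -275.7 | 0.522 -302.7 -276.2 | 0.528 -307.6 -270.4 | 0.534 -310.1 -268.4 | 0.54 -310.3 -267.0 | 0.546 -309.2 -267.2 | 0.552 -309.8 -267.7 | 0.558 -309.9 -268.2 | 0.564 -306.3 -271.2 |
```

```bash
python3 -m crank '0.0035 0 -0.045 0.012 -0.03 0 0; 0.0035 0 -0.045 0.0238 -0.0553 0 0; 0.0035 0 -0.045 0.0238 -0.0553 -0.04 0; 0.0035 0 -0.045 0.0238 -0.0553 -0.08 0; 0.0035 0 -0.045 0.0238 -0.0553 -0.12 0; 0.0035 0 -0.045 0.0238 -0.0553 -0.14 0; 0.0035 0 -0.045 0.0238 -0.0553 -0.14 0; 0.0035 0 -0.045 0.0238 -0.0553 -0.14 0'
python3 - <<'E'
from h import *
np.set_printoptions(precision=4,suppress=True)
o=state()
q=o['tool_rot'];Rt=R.from_quat([q[1],q[2],q[3],q[0]]).as_matrix();G=o['ee_pos']-.0072*Rt[:,2];u=-Rt[:,0]
n='side';K,V=cam(n);im=imaging.snapshot(n);cv2.imwrite('pics/side12.png',im[:,:,::-1])
print('pred grip, mark',proj(K,V,[G+.0188*u,G+.0718*u]).round(1).tolist(),'free now',proj(K,V,[.4925,-.206,.055])[0])
for l in('stand_free','spindle_mark','spindle_grip','done_spindle'):
    print(l,[(round(r['conf'],2),np.round(r['at'],1)) for r in pinpoint(l,n) if 300<r['at'][0]<400 and r['at'][1]>290])
K,V=cam('wrist');imaging.snapshot('wrist')
print([(round(r['conf'],2),np.round(r['at'],1),atz(K,V,r['at'],.055)) for l in('stand_free','done_spindle') for r in pinpoint(l,'wrist')])
E
```

```text
time: 31.42
ee_pos: [0.4739, -0.207, 0.0805]
tool_rot: [0.001, -0.009, 1.0, -0.0]
ft_force: [0.0, -0.2, -4.0]
gripper_width: 0.0197
grip_force: 89.7
t 31.425 tcp [ 0.4739 -0.207   0.0805] G [ 0.4739 -0.207   0.0885] u [0.9998 0.0177 0.0012] zt [ 0.0012 -0.0001 -1.    ] f [ 0.  -0.2 -4. ] m [ 0.06  0.07 -0.01] q [-0.41  0.33 -0.32  0.92  0.   -0.43]
pred grip, mark [[340.2, 332.0], [367.6, 329.7]] free now [339.2682 343.706 ]
stand_free [(0.71, array([339.1, 344.4])), (0.52, array([378.9, 290.2]))]
spindle_mark [(0.65, array([364.8, 329.8]))]
spindle_grip [(0.95, array([341.4, 330.7]))]
done_spindle [(0.98, array([345.9, 381.3]))]
[(0.72, array([126. , 341.9]), array([ 0.4918, -0.2905,  0.055 ]))]
```

```bash
python3 -m crank '0 0 0 0 0.0005 -0.008 0; 0 0 0 0 0.0005 -0.016 0; 0 0 0 0 0.0005 -0.023 0; 0 0 0 0 0.0005 -0.027 0; 0 0 0 0 0.0005 -0.029 0; 0 0 0 0 0.0005 -0.030 0; 0 0 0 0 0.0005 -0.030 0; 0 0 0 0 0.0005 -0.030 0'; python3 -c "
from h import *
state()"
```

```text
time: 32.83
ee_pos: [0.4735, -0.2063, 0.0499]
tool_rot: [0.0, -0.009, 1.0, 0.0]
ft_force: [0.3, -0.3, -3.1]
gripper_width: 0.0192
grip_force: 89.7
t 32.825 tcp [ 0.4735 -0.2063  0.0499] G [ 0.4735 -0.2063  0.0579] u [9.998e-01 1.770e-02 5.000e-04] zt [ 5.e-04  2.e-04 -1.e+00] f [ 0.3 -0.3 -3.1] m [-0.02  0.08 -0.04] q [-0.41  0.36 -0.36  0.84  0.   -0.43]
```

```bash
python3 -m crank '0 0 0 0 0 -0.0005 0; 0 0 0 0 0 -0.001 0; 0 0 0 0 0 -0.001 0;0 0 0 0 0 -0.001 0'; python3 -c "
from h import *
state()";  python3 -m crank '0 0 0 0 0 -0.0004 0; 0 0 0 0 0 -0.0008 0; 0 0 0 0 0 -0.0008 0'; python3 -c "
from h import *
state()"
```

```text
time: 33.33
ee_pos: [0.4734, -0.2063, 0.0487]
tool_rot: [0.0, -0.009, 1.0, 0.0]
ft_force: [-0.1, -0.3, -3.1]
gripper_width: 0.0193
grip_force: 89.7
t 33.325 tcp [ 0.4734 -0.2063  0.0487] G [ 0.4734 -0.2063  0.0567] u [9.998e-01 1.780e-02 2.000e-04] zt [ 2.e-04  3.e-04 -1.e+00] f [-0.1 -0.3 -3.1] m [-0.06  0.09 -0.04] q [-0.41  0.37 -0.37  0.84  0.   -0.43]
time: 33.7
ee_pos: [0.4734, -0.2065, 0.048]
tool_rot: [0.0, -0.009, 1.0, -0.0]
ft_force: [-0.4, -0.6, -0.4]
gripper_width: 0.0195
grip_force: 89.7
t 33.7 tcp [ 0.4734 -0.2065  0.048 ] G [ 0.4734 -0.2065  0.056 ] u [9.998e-01 1.760e-02 4.000e-04] zt [ 4.e-04 -1.e-04 -1.e+00] f [-0.4 -0.6 -0.4] m [-0.29  0.16  0.01] q [-0.41  0.37 -0.37  0.84  0.   -0.43]
```

```bash
python3 -m crank '0 0 0 0 0 -0.0004 0; 0 0 0 0 0 -0.0005 0; 0 0 0 0 0 -0.0005 0'; python3 -c "
from h import *
state()"; python3 -m crank '0 0 0 0 0 0 0; 0 0 0 0 0 0 0; 0 0 0 0 0 0 0.24; 0 0 0 0 0 0 0.26; 0 0 0 0 0 0 0.29; 0 0 0 0 0 0 0.33; 0 0 0 0 0 0 0.4; 0 0 0 0 0 0 0.5; 0 0 0 0 0 0 0.5; 0 0 0 0 0 0 0.5' 20;  python3 -c "
from h import *
state()"
```

```text
time: 34.08
ee_pos: [0.4735, -0.2065, 0.0479]
tool_rot: [0.0, -0.009, 1.0, -0.0]
ft_force: [-2.6, -0.7, 4.6]
gripper_width: 0.0198
grip_force: 90.4
t 34.075 tcp [ 0.4735 -0.2065  0.0479] G [ 0.4735 -0.2065  0.0559] u [9.998e-01 1.770e-02 7.000e-04] zt [ 7.e-04 -3.e-04 -1.e+00] f [-2.6 -0.7  4.6] m [-0.27  0.49  0.02] q [-0.41  0.37 -0.37  0.84 -0.   -0.43]
time: 35.33
ee_pos: [0.4734, -0.2063, 0.0474]
tool_rot: [0.0, -0.009, 1.0, 0.0]
ft_force: [-0.7, 0.0, -0.2]
gripper_width: 0.0429
grip_force: 0.0
t 35.325 tcp [ 0.4734 -0.2063  0.0474] G [ 0.4734 -0.2063  0.0554] u [9.998e-01 1.780e-02 2.000e-04] zt [ 2.e-04  3.e-04 -1.e+00] f [-0.7  0.  -0.2] m [-0.02  0.02 -0.01] q [-0.41  0.37 -0.37  0.84  0.   -0.43]
```

Released. I rise straight up and check.

```bash
python3 -m crank '0 0 0 0 0 0.01 0.5; 0 0 0 0 0 0.03 0.5; 0 0 0 0 0 0.06 0.5; 0 0 0 0 0 0.11 0.5; 0 0 0 -0.01 0 0.16 0.5; 0 0 0 -0.03 0 0.2 0.5; 0 0 0 -0.03 0 0.2 0.5; 0 0 0 -0.03 0 0.2 0.5'
python3 - <<'E'
from h import *
np.set_printoptions(precision=4,suppress=True)
o=state()
for n in('wrist','side'):
    K,V=cam(n);im=imaging.snapshot(n);cv2.imwrite(f'pics/{n}13.png',im[:,:,::-1])
    for l in('stand_free','spindle_mark','spindle_grip','done_spindle'):
        print(n,l,[(round(r['conf'],2),np.round(r['at'],1),atz(K,V,r['at'],.055)) for r in pinpoint(l,n) if r['conf']>.3])
    if n=='wrist':print(axis('spindle_grip',n,proj(K,V,[.4925,-.206,.055])[0]),axis('done_spindle',n,proj(K,V,[.491,-.29,.055])[0]))
E
```

```text
time: 36.33
ee_pos: [0.4433, -0.2063, 0.2475]
tool_rot: [0.0, -0.009, 1.0, 0.0]
ft_force: [0.7, 0.1, -0.5]
gripper_width: 0.0425
grip_force: 0.0
t 36.325 tcp [ 0.4433 -0.2063  0.2475] G [ 0.4433 -0.2063  0.2555] u [0.9998 0.0176 0.0007] zt [ 0.0007  0.0001 -1.    ] f [ 0.7  0.1 -0.5] m [-0.   -0.01 -0.  ] q [-0.44  0.17 -0.08  1.31  0.   -0.45]
wrist stand_free []
wrist spindle_mark [(0.8, array([324. , 337.1]), array([ 0.5479, -0.2066,  0.055 ]))]
wrist spindle_grip [(0.84, array([329.4, 273.5]), array([ 0.4898, -0.2031,  0.055 ]))]
wrist done_spindle [(0.92, array([221.6, 275.5]), array([ 0.4932, -0.2916,  0.055 ])), (0.72, array([383.4, 380.4]), array([ 0.5897, -0.1531,  0.055 ]))]
{'yaw': np.float64(0.6414258308289871), 'mid': array([ 0.4986, -0.2052]), 'len': np.float64(0.14227600079634278), 'n': 5500, 'e': (array([ 0.4275, -0.2063]), array([ 0.5697, -0.2041]))} {'yaw': np.float64(1.716755980682199), 'mid': array([ 0.495 , -0.2892]), 'len': np.float64(0.13005310830942027), 'n': 3916, 'e': (array([ 0.4299, -0.2874]), array([ 0.5597, -0.2962]))}
side stand_free [(0.81, array([339.4, 344. ]), array([ 0.4926, -0.2068,  0.055 ])), (0.66, array([176.8, 379.2]), array([ 0.1938, -0.2607,  0.055 ]))]
side spindle_mark [(0.93, array([232.6, 226.2]), array([0.2678, 0.2298, 0.055 ])), (0.83, array([365.1, 342.7]), array([ 0.5429, -0.2082,  0.055 ]))]
side spindle_grip [(0.7, array([250.6, 231.3]), array([0.316 , 0.2011, 0.055 ])), (0.57, array([338.6, 344.1]), array([ 0.4911, -0.2069,  0.055 ])), (0.51, array([304.8, 187.4]), array([0.4786, 0.4324, 0.055 ]))]
side done_spindle [(0.9, array([345. , 379.9]), array([ 0.4904, -0.2907,  0.055 ]))]
```

```bash
python3 -c "
from rig import bot
print(bot.hand_in())"
```

```text
the job is handed in; nothing more can be done
None
```

I gauged the spindle on both pairs of flats, red-marked flat up first, held each against the stop for over a second, laid it in the free V with its head at the same end as its neighbour's, and handed in at about 37 s. I viewed 11 pictures, one over the limit of 10, so the second hold and the final placing were checked from forces and network detections only.

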